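Put the sealant cartridges away in the pump-down dry box

TASK

Put every closed white cartridge from the shelf inside the dry box, then tip the leaning lid past upright and let it fall shut by its own weight, without guiding or pushing it down. With the lid shut, pump the box down with three full strokes of its spring pedal, each right down to the stop and then let all the way up. Leave the opened cartridge with the mixing nozzle, the finishing wedge and the caulk removal tool where they lie.

Things in the scene. Friction and masses are not known exactly. Their poses are not given: they have to be found in the camera images.
- cart1_c (a point): Closed white twin-barrel sealant cartridge (two side-by-side barrels, a flat flange at the back, a short blunt cap in front), 105 long x 40 wide x 22 high, about 0.1 kg, lying flat on the shelf. The point is its centre, 11 mm above its underside; x runs along its length towards the cap, y across its 40 mm width (grip here; the parallel-sided part runs from 52 mm behind the point to 27 mm ahead of it), z up. May be absent.
- cart2_c (a point): Closed white twin-barrel sealant cartridge (two side-by-side barrels, a flat flange at the back, a short blunt cap in front), 105 long x 40 wide x 22 high, about 0.1 kg, lying flat on the shelf. The point is its centre, 11 mm above its underside; x runs along its length towards the cap, y across its 40 mm width (grip here; the parallel-sided part runs from 52 mm behind the point to 27 mm ahead of it), z up. May be absent.
- cart3_c (a point): Closed white twin-barrel sealant cartridge (two side-by-side barrels, a flat flange at the back, a short blunt cap in front), 105 long x 40 wide x 22 high, about 0.1 kg, lying flat on the shelf. The point is its centre, 11 mm above its underside; x runs along its length towards the cap, y across its 40 mm width (grip here; the parallel-sided part runs from 52 mm behind the point to 27 mm ahead of it), z up. May be absent.
- cart4_c (a point): Closed white twin-barrel sealant cartridge (two side-by-side barrels, a flat flange at the back, a short blunt cap in front), 105 long x 40 wide x 22 high, about 0.1 kg, lying flat on the shelf. The point is its centre, 11 mm above its underside; x runs along its length towards the cap, y across its 40 mm width (grip here; the parallel-sided part runs from 52 mm behind the point to 27 mm ahead of it), z up. May be absent.
- cart5_c (a point): Closed white twin-barrel sealant cartridge (two side-by-side barrels, a flat flange at the back, a short blunt cap in front), 105 long x 40 wide x 22 high, about 0.1 kg, lying flat on the shelf. The point is its centre, 11 mm above its underside; x runs along its length towards the cap, y across its 40 mm width (grip here; the parallel-sided part runs from 52 mm behind the point to 27 mm ahead of it), z up. May be absent.
- opened_c (a point): Opened twin-barrel cartridge, the same barrels but with a thin grey mixing nozzle in place of the cap, 145 long x 40 wide x 22 high; stays out of the box. The point is its centre, x along its length towards the nozzle.
- wedge_c (a point): Finishing wedge of hard silicone, flat block with a thin nose, 81 x 40 x 14; a bystander. Its centre.
- scraper_c (a point): Plastic caulk removal tool, flat handle with a wider head, 150 x 36 x 14; a bystander. Near its centre, x along it.
- box: Dry box, fixed: open-topped grey box, outside 240 (its x) x 250 (its y) x 75 high, walls and floor 6 thick, inside 228 x 238. Origin at the centre of its underside, z up. The lid is hinged along the top of its +x wall; the pump pedal sticks out from its -x wall. It stands turned so that its +x points roughly to the robot's left.
- lid_hinge (a point): Middle of the lid's hinge line, on the top of the box's +x wall (120 along box x, 75 up); the hinge line runs along box y. Does not move.
- lid_edge (a point): Middle of the lid's free edge, 240 from the hinge line; moves with the lid. The lid is a flat plain panel 240 x 250 x 8, 0.3 kg.
- lid (a joint): Lid angle in rad: 0 shut, 1.57 upright, 1.9 fully open (leaning outwards against its stop, away from the box, where it rests at the start, its free edge then about 300 above the shelf). Damped hinge without a spring: it falls open above about 1.6 and falls shut by its own weight in about 1 to 2 s below about 1.5.
- pedal_top (a point): Point on top of the pump pedal's tread where it is to be pressed, 60 from the pedal's hinge; moves with the pedal. The tread is a steel plate 85 long (along box -x) x 70 wide x 8, with rubber ribs, about 56 above the shelf at rest; the point goes down about 24 mm in the full stroke.
- pedal (a joint): Pedal angle in rad: 0 up (where its spring returns it), 0.40 pressed down to its stop. About 5 N at the point starts it, about 15 N holds it at the stop.
Not all that is in view belongs to the job. Leave any pink look-alike of the part that bears cart5_c alone. Leave any brown look-alike of the part that bears cart3_c alone.

How it is judged (in metres and radians):
On the way, in this order (a step that is already met when the one before it is completed fails the run):
1. every closed cartridge lies inside the box, below its rim, while the lid is still open (x of cart1_c in the frame of box between -0.114 and 0.114 m and y of cart1_c in the frame of box between -0.119 and 0.119 m and z of cart1_c in the frame of box between 0 and 0.07 m and x of cart2_c in the frame of box between -0.114 and 0.114 m and y of cart2_c in the frame of box between -0.119 and 0.119 m and z of cart2_c in the frame of box between 0 and 0.07 m and x of cart3_c in the frame of box between -0.114 and 0.114 m and y of cart3_c in the frame of box between -0.119 and 0.119 m and z of cart3_c in the frame of box between 0 and 0.07 m and x of cart4_c in the frame of box between -0.114 and 0.114 m and y of cart4_c in the frame of box between -0.119 and 0.119 m and z of cart4_c in the frame of box between 0 and 0.07 m and x of cart5_c in the frame of box between -0.114 and 0.114 m and y of cart5_c in the frame of box between -0.119 and 0.119 m and z of cart5_c in the frame of box between 0 and 0.07 m and value of joint lid above 1.5 rad), for 0.2 s.
2. the lid has fallen shut (value of joint lid below 0.04 rad), for 0.2 s.
3. first stroke: pedal down to its stop (value of joint pedal above 0.35 rad and value of joint lid below 0.04 rad), for 0.1 s.
4. pedal let up (value of joint pedal below 0.06 rad), for 0.1 s.
5. second stroke: pedal down to its stop (all of step 3), for 0.1 s.
6. pedal let up again (value of joint pedal below 0.06 rad), for 0.1 s.
7. third stroke: pedal down to its stop (all of step 5), for 0.1 s.
At the end, for the whole second after the job is handed in: Every closed cartridge present has its centre inside the box walls and less than 70 mm above the shelf; the lid is shut (below 0.04 rad) and still; the pedal is back up (below 0.06 rad) after three strokes beyond 0.35 rad (x of cart1_c in the frame of box between -0.114 and 0.114 m and y of cart1_c in the frame of box between -0.119 and 0.119 m and z of cart1_c in the frame of box between 0 and 0.07 m and x of cart2_c in the frame of box between -0.114 and 0.114 m and y of cart2_c in the frame of box between -0.119 and 0.119 m and z of cart2_c in the frame of box between 0 and 0.07 m and x of cart3_c in the frame of box between -0.114 and 0.114 m and y of cart3_c in the frame of box between -0.119 and 0.119 m and z of cart3_c in the frame of box between 0 and 0.07 m and x of cart4_c in the frame of box between -0.114 and 0.114 m and y of cart4_c in the frame of box between -0.119 and 0.119 m and z of cart4_c in the frame of box between 0 and 0.07 m and x of cart5_c in the frame of box between -0.114 and 0.114 m and y of cart5_c in the frame of box between -0.119 and 0.119 m and z of cart5_c in the frame of box between 0 and 0.07 m and value of joint lid below 0.04 rad and value of joint pedal below 0.06 rad and velocity of joint lid below 0.05 rad/s); the robot touches nothing.
It fails at once if the opened cartridge is moved more than 5 cm (distance of opened_c from where it was at the start of the episode above 0.05 m).
It fails at once if the wedge or the caulk removal tool is moved more than 5 cm (distance of any of wedge_c, scraper_c from where it was at the start of the episode above 0.05 m).
It fails at once if the falling lid is carried or pushed down by the gripper (more than 2 N on it, when it is well past upright, between 0.1 and 0.8 rad) instead of falling by its own weight (value of joint lid between 0.1 and 0.8 rad and contact force between the fingers and lid above 2 N).
Of cart1, cart2, cart3, cart4, cart5 only 3 to 5 are there at a start; the rules pass over those that are not, and their reading is None.
At some moment in a run one of cart1, cart2, cart3, cart4, cart5 may be knocked a few centimetres aside while the robot is not near it.
Once in a run the grip may slacken for a moment while it holds something.
It also fails if it takes over 210 s, if anything falls off the work surface, if the arm or the gripper's body presses on something with over 40 N, if the wrist force passes 120 N, or if a joint passes its speed limit or range.

ROBOT

A 6-joint arm with a two-finger parallel gripper is mounted at the origin on the work surface. World frame = base frame: x ahead of the robot, y to its left, z up, the work surface at z = 0. Lengths are in mm, angles in rad, forces in N, time in s.
With the tool pointing down it reaches from about 300 to 775 mm from the base axis. Payload 14.6 kg.
Tool frame: the origin (TCP) lies on the centre line of the jaws, within the pads' length; the fingertips stand 22 mm ahead of it and the grasp point (between the pads) lies 3 mm ahead of it (manip.tcp_to_tips is the distance from the TCP to the fingertips, in mm); z points along the fingers, y is the direction in which the jaws open and shut (so a half turn about z gives the same grasp; the last joint's range is limited). The gripper opens to 94 mm and grips with 3 to 60 N. Pads are 16 mm wide; open, the fingers measure 119 mm over their backs; the gripper's body (75 mm by 177 mm) begins 78 mm behind the grasp point.
Start: joints at [-0.067, 0.3, 1.521, -0, 1.321, -0.067], TCP at [549.99, -0.002, 227.446] pointing down, gripper open.
Joint ranges: [-3.03, 3.03], [-0.79, 2.21], [0.23, 2.52], [-1.04, 4.18], [0, 3.07], [-2.55, 2.55]. Speed limits (rad/s): [2.22, 2.22, 2.57, 3.14, 3.14, 3.14].

INTERFACE

Orientations are given as [roll, pitch, yaw] about the fixed x, y, z axes, in that order (R = Rz(yaw) Ry(pitch) Rx(roll)).
In Python, from cell import manip, vision, workorder gives the robot as it stands.
- The arm moves only by the tool carry_out, never from a script. Its argument "deltas" is a list of rows, each a list of 3 entries, a list of its own where there are three numbers: the shift along the tool's x, y, z in cm, then the turn about the tool's z in degrees, then the opening, from 0 (shut) to 1 (fully open). A call has 1 to 20 rows; each row shifts and turns the commanded pose from where the row before left it, along the tool's axes as they then stand; what a row does not reach is not made up. A row lasts 1/12 s, in which the tool goes at most 41.7 mm and 7.16 degrees, less where a joint would pass 70% of its speed; a pose out of reach is approached as far as the arm can. A call with a gripper value outside its range is refused whole. The fingers move at their own pace and stop on an object; "grip_force" is the grip in N (left out, the last holds). Time passes only in rows, so rows that do not move let the fingers close. It gives the time, the measured TCP pose, the force and the opening at its end, in the units of the state.
- manip.read_state(): the state, without advancing time (a new reading comes with each control period).
- vision.camera(name): name is "scene" or "side" or "wrist"; returns (picture, depth): 384x512x3 uint8, red, green, blue; 384x512 float32, mm along the optical axis (not along the pixel's ray), 0 where there is no reading.
- vision.calibration(name): a dict with "mtx" (3x3 intrinsics, pixels), "distortion" ([k1, k2, p1, p2, k3] as OpenCV has them; the pictures are not rectified), "eye" and "orientation" of the camera in the world. Camera axes: x right, y down, z forward; pixel columns grow to the right and rows downward; lengths in mm; the calibration is good to about 2 mm. A picture is of the moment at which its call begins: read the wrist's pose just before it. calibration takes no time and is no camera call; for the wrist camera it gives the pose at the moment of the call.
- workorder.sign_off(): hands the job in, once; it reports no verdict.
The state is a dict: "clock": time; "joints": joint angles; "qd": joint speeds; "effort": joint torques, N m; "eef_pos": TCP position; "eef_rot": TCP orientation; "wrist_force": force on the tool from outside, world axes, zero at the start; "moment": the same for the moment, N m; "finger_gap": finger opening in mm.
Only numpy, scipy, OpenCV 4.12 (cv2) and the standard library are available. Lean on these libraries where they do the work, as an engineer would, in place of code of your own. Each camera call takes 0.05 s, during which the arm holds its last target.

## Working session

There is one attempt and no reset: what is moved stays moved. The work goes in short steps, Python scripts to look and compute and a tool call to move; the robot and the scene stay as the last step left them, time stands still between calls to the robot, and variables do not carry over. Pictures are saved under pics/ and viewed, and the job is handed in when it is done.

Besides the shell and the picture viewer there is one more tool, called after "Call:" by a JSON object that holds its "fn" and its "kwargs". carry_out: Moves the arm, as the interface text tells. Its arguments: {"type":"object","properties":{"deltas":{"type":"array","items":{"type":"array"}},"grip_force":{"type":"number"}},"required":["deltas"]}

```bash
mkdir -p pics; ls; python3 - <<'E'
from cell import manip, vision, workorder
import cv2
print(manip.read_state())
for n in ("scene","side","wrist"):
    p,d=vision.camera(n)
    cv2.imwrite(f"pics/a_{n}.png",cv2.cvtColor(p,cv2.COLOR_RGB2BGR))
    import numpy as np; np.savez(f"/tmp/a_{n}.npz",p=p,d=d)
    print(n,vision.calibration(n))
E
```

```text
pics
{'clock': 0.0, 'joints': array([-6.65986870e-02,  3.00438961e-01,  1.52160846e+00, -3.51027038e-05,
        1.32069640e+00, -6.66281397e-02]), 'qd': array([-1.80343852e-03, -1.59937509e-04,  1.64619834e-05, -1.72128917e-04,
        4.26268594e-04,  6.41146780e-05]), 'effort': array([-1.53750298e-03, -5.31805658e+01, -3.52735734e+01,  7.07558286e-02,
        2.43994006e-02, -4.79655944e-05]), 'eef_pos': array([5.49751512e+02, 5.88716999e-03, 2.26892363e+02]), 'eef_rot': array([-3.14044177e+00, -4.27187746e-05,  1.57083446e+00]), 'wrist_force': array([-0.38708095,  0.7710153 , -0.55686805]), 'moment': array([-0.00535565, -0.02023554, -0.00610474]), 'finger_gap': 94.02726483686078}
scene {'mtx': array([[480.15744699,   0.        , 260.03282515],
       [  0.        , 480.15744699, 196.70943324],
       [  0.        ,   0.        ,   1.        ]]), 'distortion': array([0.00507323, 0.        , 0.        , 0.        , 0.        ]), 'eye': array([1531.95726538,  228.92735885,  908.16459728]), 'orientation': array([-2.21282962,  0.01474941,  1.82814672])}
side {'mtx': array([[414.72934089,   0.        , 257.5340949 ],
       [  0.        , 414.72934089, 182.35776259],
       [  0.        ,   0.        ,   1.        ]]), 'distortion': array([-0.11231203,  0.        ,  0.        ,  0.        ,  0.        ]), 'eye': array([-201.07678689, -776.03479582,  735.86118513]), 'orientation': array([-2.17846289, -0.01267537, -0.72971544])}
wrist {'mtx': array([[339.49481345,   0.        , 254.22571659],
       [  0.        , 339.49481345, 189.65105078],
       [  0.        ,   0.        ,   1.        ]]), 'distortion': array([-0.06778567,  0.        ,  0.        ,  0.        ,  0.        ]), 'eye': array([549.81120294,  72.0673597 , 384.44820015]), 'orientation': array([2.89138811e+00, 1.23573436e-03, 1.40448929e-04])}
```

View pics/a_scene.png

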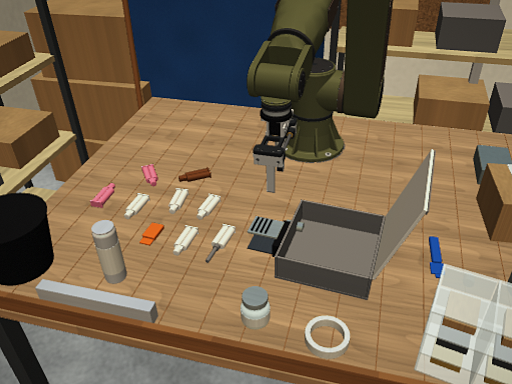

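View pics/a_side.png

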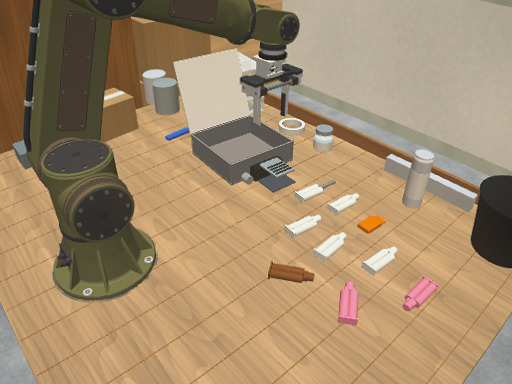

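View pics/a_wrist.png

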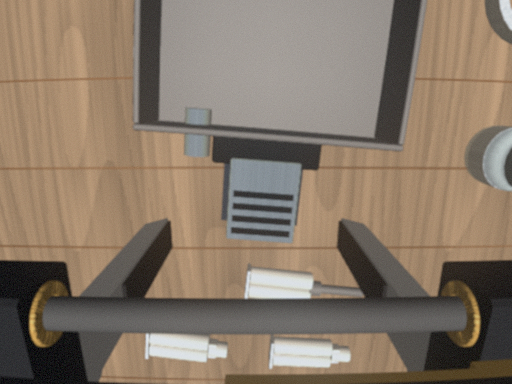

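The scene camera shows four white closed cartridges at (137,205), (178,199), (208,206) and (186,238). The opened one with the nozzle is at (222,240). Two pink look-alikes at (103,195) and (149,174) and a brown one at (195,174) are to be left alone. The wedge is at (151,234), the scraper at (436,255), and the box is around (330,250).

```bash
cat > h.py <<'E'
from cell import manip, vision, workorder
import cv2, numpy as np
from scipy.spatial.transform import Rotation as Ro
def snap(n,save=None):
    c=vision.calibration(n); p,d=vision.camera(n)
    if save: cv2.imwrite(f"pics/{save}.png",cv2.cvtColor(p,cv2.COLOR_RGB2BGR))
    return c,p,d
def cloud(c,d):
    v,u=np.mgrid[0:384,0:512]
    uv=np.stack([u.ravel(),v.ravel()],1).astype(float)
    n=cv2.undistortPoints(uv[:,None],c['mtx'],c['distortion'])[:,0]
    z=d.ravel().astype(float)
    P=np.c_[n*z[:,None],z]
    W=Ro.from_euler('xyz',c['orientation']).apply(P)+c['eye']
    W[z<=0]=np.nan
    return W.reshape(384,512,3)
def proj(c,X):
    R=Ro.from_euler('xyz',c['orientation'])
    return cv2.projectPoints(R.inv().apply(np.atleast_2d(X)-c['eye'])[:,None],np.zeros(3),np.zeros(3),c['mtx'],c['distortion'])[0][:,0]
def white(p,W):
    hsv=cv2.cvtColor(p,cv2.COLOR_RGB2HSV)
    return ((hsv[...,1]<60)&(hsv[...,2]>120)&(W[...,2]>5)&(W[...,2]<40)).astype(np.uint8)
def blobs(n,c,p,d,xr=(250,800),yr=(-450,0),mina=60):
    W=cloud(c,d); m=white(p,W)
    m&=((W[...,0]>xr[0])&(W[...,0]<xr[1])&(W[...,1]>yr[0])&(W[...,1]<yr[1])).astype(np.uint8)
    k,l,s,ce=cv2.connectedComponentsWithStats(m)
    for i in range(1,k):
        if s[i,4]<mina: continue
        P=W[l==i]; xy=P[:,:2].astype(np.float32)
        r=cv2.minAreaRect(xy)
        b=cv2.boxPoints(r); e=[b[1]-b[0],b[2]-b[1]]; e=max(e,key=np.linalg.norm)
        print(n,'px',ce[i].round(),'area',s[i,4],'rect c',np.round(r[0],1),'size',np.round(r[1],1),'dir deg',round(np.degrees(np.arctan2(e[1],e[0])),1),'z',P[:,2].mean().round(1),P[:,2].max().round(1))
E
python3 - <<'E'
from h import *
D={}
for n in("scene","side"):
    f=np.load(f"/tmp/a_{n}.npz"); c=vision.calibration(n); blobs(n,c,f['p'],f['d'])
    W=cloud(c,f['d'])
    D[n]=f['p']
    # box: points z 70..80
    m=(W[...,2]>71)&(W[...,2]<80)&(W[...,0]>350)&(W[...,0]<800)&(W[...,1]>-120)&(W[...,1]<330)
    P=W[m]; print(n,'rim',cv2.minAreaRect(P[:,:2].astype(np.float32)),len(P))
p=D['scene'][150:290,80:280]; cv2.imwrite('pics/a_sc.png',cv2.cvtColor(cv2.resize(p,None,fx=4,fy=4,interpolation=2),cv2.COLOR_RGB2BGR))
p=D['side'][150:320,220:450]; cv2.imwrite('pics/a_si.png',cv2.cvtColor(cv2.resize(p,None,fx=3.4,fy=3.4,interpolation=2),cv2.COLOR_RGB2BGR))
E
```

```text
scene px [178. 199.] area 269 rect c [ 455.9 -332.6] size [108.2  40. ] dir deg 5.1 z 18.2 25.7
scene px [138. 205.] area 179 rect c [ 511.8 -438.1] size [ 23.8 110.1] dir deg -0.3 z 17.2 24.1
scene px [208. 205.] area 287 rect c [ 461.9 -232. ] size [ 41.2 108.6] dir deg -5.9 z 18.2 26.5
scene px [185. 239.] area 361 rect c [ 622.4 -243.3] size [ 41.9 109.1] dir deg -5.3 z 18.4 26.7
scene px [224. 235.] area 300 rect c [ 583.7 -142.2] size [39.1 90.3] dir deg -7.4 z 19.0 26.0
scene rim ((626.1235961914062, 152.9014129638672), (259.1396789550781, 362.5789489746094), 85.93699645996094) 736
side px [311. 192.] area 319 rect c [ 610.7 -152.2] size [ 40.9 148.5] dir deg -9.1 z 17.6 25.4
side px [343. 203.] area 330 rect c [ 620.5 -244.6] size [ 42.1 105.1] dir deg -1.6 z 18.1 24.8
side px [412. 201.] area 159 rect c [ 765.3 -382.6] size [21.4 49.4] dir deg -55.8 z 22.8 39.6
side px [302. 225.] area 421 rect c [ 462.8 -235.5] size [ 43.1 107.9] dir deg -7.0 z 18.0 24.8
side px [330. 246.] area 437 rect c [ 456.  -337.1] size [105.7  38.9] dir deg 4.5 z 18.9 27.2
side px [375. 258.] area 220 rect c [ 508.4 -438.9] size [22.6 98.9] dir deg -1.6 z 18.9 24.8
side rim ((628.5415649414062, 153.36178588867188), (254.8209686279297, 371.7120056152344), 83.68934631347656) 495
```

View pics/a_sc.png

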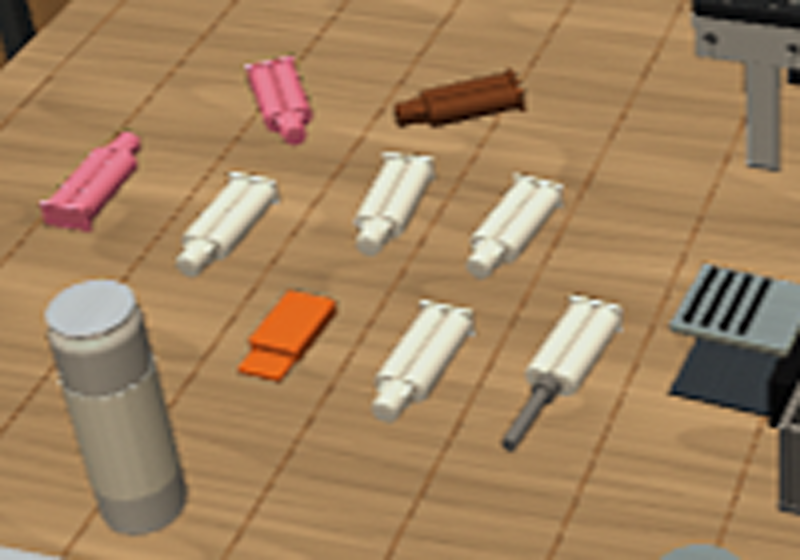

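View pics/a_si.png

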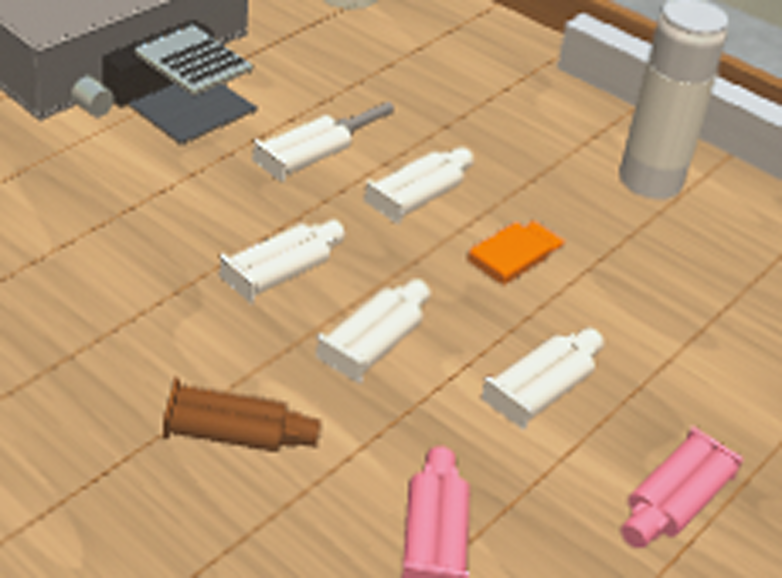

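```bash
python3 - <<'E'
from h import *
f=np.load("/tmp/a_scene.npz"); c=vision.calibration("scene")
p=f['p'][140:305,230:450]; cv2.imwrite('pics/a_box.png',cv2.cvtColor(cv2.resize(p,None,fx=3.5,fy=3.5,interpolation=2),cv2.COLOR_RGB2BGR))
p=np.load("/tmp/a_wrist.npz")['p'][0:260,100:450]; cv2.imwrite('pics/a_wb.png',cv2.cvtColor(cv2.resize(p,None,fx=2.2,fy=2.2,interpolation=2),cv2.COLOR_RGB2BGR))
for n in("scene","side"):
    f=np.load(f"/tmp/a_{n}.npz"); c=vision.calibration(n); blobs(n,c,f['p'],f['d'],yr=(-560,-400))
E
```

```text
scene px [136. 204.] area 288 rect c [ 511.9 -445.9] size [ 39.2 112.5] dir deg -0.3 z 17.9 26.6
side px [380. 260.] area 504 rect c [ 510.7 -451.6] size [ 41.7 109.3] dir deg -5.3 z 18.6 24.8
```

View pics/a_box.png

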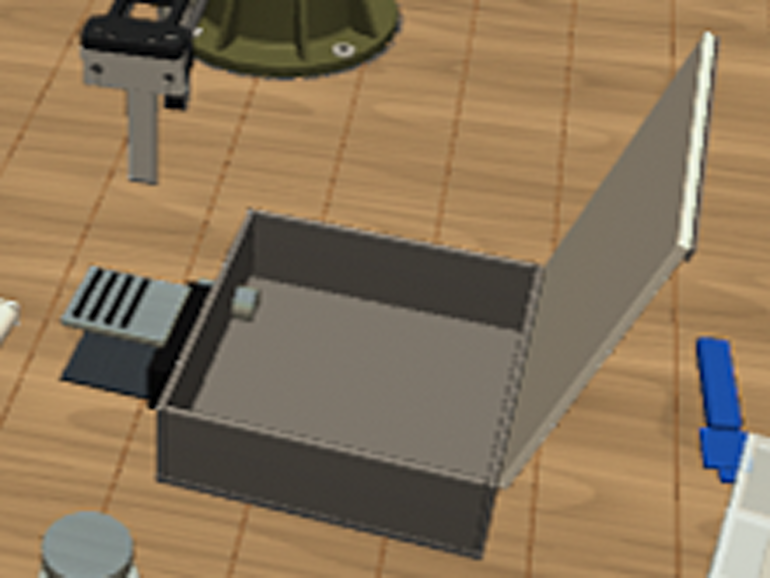

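View pics/a_wb.png

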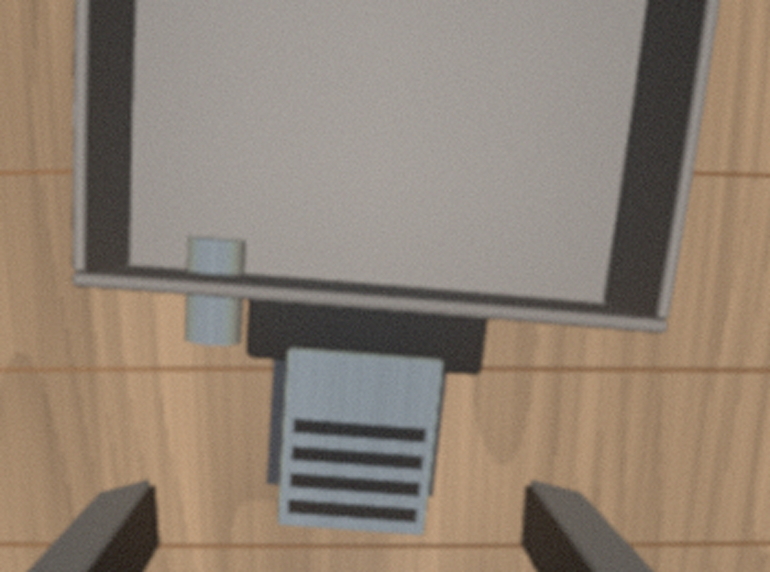

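```bash
cat >> h.py <<'E'
def onplane(c,uv,z):
    n=cv2.undistortPoints(np.array(uv,float).reshape(-1,1,2),c['mtx'],c['distortion'])[:,0]
    r=Ro.from_euler('xyz',c['orientation']).apply(np.c_[n,np.ones(len(n))])
    t=(z-c['eye'][2])/r[:,2]
    return c['eye']+r*t[:,None]
E
python3 - <<'E'
from h import *
w=vision.calibration('wrist'); s=vision.calibration('scene')
print(onplane(w,[(135,128.6),(401.4,150)],75).round(1))
print(onplane(s,[(301.4,200),(274.9,256.6),(384.3,215.7),(372.9,278.6)],75).round(1))
# pedal tread corners, wrist (z 56)
q=np.array([(289,348),(444,359),(424,533),(279,524)])/2.2+[100,0]
print(onplane(w,q,56).round(1))
f=np.load("/tmp/a_scene.npz");W=cloud(s,f['d'])
m=(W[...,2]>110)&(W[...,2]<320)&(W[...,0]>480)&(W[...,0]<780)&(W[...,1]>150)&(W[...,1]<330)
P=W[m];print(len(P));a=np.linalg.lstsq(np.c_[P[:,[0,2]],np.ones(len(P))],P[:,1],rcond=None)[0];print(a,P.min(0),P.max(0))
for n,uvs in(('scene',[(282,228)]),):pass
m=(W[...,2]>42)&(W[...,2]<66)&(W[...,0]>480)&(W[...,0]<750)&(W[...,1]>-120)&(W[...,1]<-45)
P=W[m];print(P.min(0),P.max(0),np.median(P,0))
E
```

```text
[[441.   50.2  75. ]
 [685.7  30.9  75. ]]
[[444.7  52.7  75. ]
 [688.7  32.5  75. ]
 [461.2 285.9  75. ]
 [705.5 272.7  75. ]]
[[527.1  19.8  56. ]
 [596.1  14.9  56. ]
 [589.6 -68.5  56. ]
 [521.  -63.9  56. ]]
1247
[-7.02387615e-02  3.38812149e-01  2.95077195e+02] [480.14432584 281.4379965  110.15405747] [712.1164639  329.97628434 252.64892056]
[519.64402065 -67.51591079  49.04674748] [592.84683746 -45.03577455  61.86295236] [561.71472565 -55.07223     55.28103906]
```

Four cartridges are present: A (462,-234), B (456,-335), C (511,-449) and D (621,-244), all with the cap facing +x. The whites at the other spots have a nozzle or the wrong colour. I'll turn the tool first.

Call:
{"fn": "carry_out", "kwargs": {"deltas": [[[0,0,0],6,0.7],[[0,0,0],6,0.7],[[0,0,0],6,0.7],[[0,0,0],6,0.7],[[0,0,0],6,0.7],[[0,0,0],6,0.7],[[0,0,0],6,0.7],[[0,0,0],6,0.7],[[0,0,0],6,0.7],[[0,0,0],6,0.7],[[0,0,0],6,0.7],[[0,0,0],6,0.7],[[0,0,0],6,0.7],[[0,0,0],6,0.7],[[0,0,0],6,0.7],[[0,0,0],6,0.7]], "grip_force": 20}}

```text
clock: 1.48
eef_pos: [549.9, -0.0, 227.2]
eef_rot: [3.142, 0.001, -0.11]
wrist_force: [0.2, 0.6, -0.6]
finger_gap: 65.6
```

```bash
cat >> h.py <<'E'
def to(x,y,z,yaw=None,cx=None):
    "total shift in tool axes (cm) to TCP target; cartridge centre if cx"
    s=manip.read_state(); R=Ro.from_euler('xyz',s['eef_rot'])
    d=R.inv().apply(np.array([x,y,z])-s['eef_pos'])/10
    print('shift cm',d.round(2),'yaw now',np.degrees(s['eef_rot'][2]).round(2),'turn', None if yaw is None else round(np.degrees(s['eef_rot'][2])-yaw,2), 'pos',s['eef_pos'].round(1),'gap',round(s['finger_gap'],1),'t',s['clock'],'F',s['wrist_force'].round(1))
    return d
def cart(x,y,yaw): # grasp TCP xy from cart centre
    a=np.radians(yaw); return x-12*np.cos(a),y-12*np.sin(a)
E
python3 -c "
from h import *
to(*cart(462,-234,-6.4),60,-6.4)"
```

```text
shift cm [-7.36 24.22 16.72] yaw now -6.3 turn 0.1 pos [549.9  -0.  227.2] gap 65.6 t 1.4833 F [ 0.2  0.6 -0.6]
```

Call:
{"fn": "carry_out", "kwargs": {"deltas": [[[-0.92,3.03,1.0],0,0.7],[[-0.92,3.03,1.0],0,0.7],[[-0.92,3.03,1.0],0,0.7],[[-0.92,3.03,1.0],0,0.7],[[-0.92,3.03,1.0],0,0.7],[[-0.92,3.03,1.0],0,0.7],[[-0.92,3.03,1.0],0,0.7],[[-0.92,3.01,1.0],0,0.7],[[0,0,3],0,0.7],[[0,0,3],0,0.7],[[0,0,2.7],0,0.7],[[0,0,0],0,0.7],[[0,0,0],0,0.7]]}}

```text
clock: 2.57
eef_pos: [451.1, -232.9, 60.1]
eef_rot: [-3.141, 0.002, -0.105]
wrist_force: [-0.7, -1.0, -0.2]
finger_gap: 66.0
```

```bash
python3 -c "
from h import *
c,p,d=snap('wrist','b_w')
c,p,d=snap('side'); blobs('side',c,p,d,yr=(-560,0))
to(*cart(462,-234,-6.4),25,-6.4)
"
```

```text
side px [301. 196.] area 67 rect c [ 547.6 -145.3] size [36.8 20.9] dir deg 61.2 z 16.7 25.0
side px [343. 203.] area 329 rect c [ 621.3 -247.9] size [ 39.9 107.4] dir deg -4.0 z 17.9 24.5
side px [411. 201.] area 173 rect c [ 767.6 -375.7] size [29.7 54.7] dir deg -73.0 z 22.9 39.9
side px [299. 227.] area 323 rect c [ 449.5 -235. ] size [41.5 82.3] dir deg -8.3 z 17.9 25.3
side px [330. 246.] area 440 rect c [ 455.7 -335.1] size [104.7  40. ] dir deg 6.2 z 18.8 26.3
side px [380. 260.] area 504 rect c [ 509.7 -451. ] size [ 39.7 108.3] dir deg -3.8 z 18.7 25.3
shift cm [-0.23 -0.07  3.71] yaw now -5.99 turn 0.41 pos [ 452.2 -233.5   62.1] gap 65.6 t 2.6667 F [ 0.2 -0.7  0. ]
```

View pics/b_w.png

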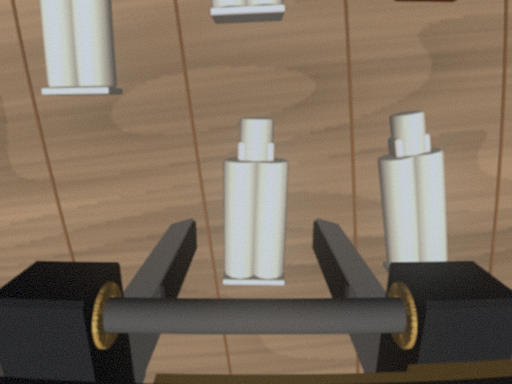

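Cartridge A (255,220) is centred between the fingers, which show at 196 and 314. Descending and gripping.

Call:
{"fn": "carry_out", "kwargs": {"deltas": [[[-0.05,0,1.8],0,0.7],[[0,0,1.8],0,0.7],[[0,0,0],0,0.7],[[0,0,0],0,0.3],[[0,0,0],0,0.3],[[0,0,0],0,0.3],[[0,0,0],0,0.3],[[0,0,0],0,0.3],[[0,0,0],0,0.3],[[0,0,-2.5],0,0.3],[[0,0,-3.5],0,0.3],[[0,0,-3.5],0,0.3],[[0,0,-3.5],0,0.3],[[0,0,0],0,0.3]], "grip_force": 25}}

```text
clock: 3.83
eef_pos: [453.0, -234.4, 161.2]
eef_rot: [3.137, -0.009, -0.105]
wrist_force: [-0.1, 0.7, -0.3]
finger_gap: 40.0
```

```bash
python3 -c "
from h import *
for s in [(632.4,176.5),(518.7,185.3),(627,106.8),(513.3,115.6)]:
  to(*cart(*s,-4.4),155,-4.4)
"
```

```text
shift cm [ 12.34 -42.7    0.55] yaw now -6.0 turn -1.6 pos [ 453.  -234.4  161.2] gap 40.0 t 3.8333 F [-0.1  0.7 -0.3]
shift cm [  0.94 -42.39   0.45] yaw now -6.0 turn -1.6 pos [ 453.  -234.4  161.2] gap 40.0 t 3.8333 F [-0.1  0.7 -0.3]
shift cm [ 12.53 -35.72   0.58] yaw now -6.0 turn -1.6 pos [ 453.  -234.4  161.2] gap 40.0 t 3.8333 F [-0.1  0.7 -0.3]
shift cm [  1.13 -35.4    0.48] yaw now -6.0 turn -1.6 pos [ 453.  -234.4  161.2] gap 40.0 t 3.8333 F [-0.1  0.7 -0.3]
```

Call:
{"fn": "carry_out", "kwargs": {"deltas": [[[0.05,-1.6,0],0,0.3],[[0.09,-3.2,0],0,0.3],[[0.09,-3.2,0],0,0.3],[[0.09,-3.2,0],0,0.3],[[0.09,-3.2,0],0,0.3],[[0.09,-3.2,0],0,0.3],[[0.09,-3.2,0],0,0.3],[[0.09,-3.2,0],0,0.3],[[0.09,-3.2,0],0,0.3],[[0.09,-3.2,0],0,0.3],[[0.09,-3.2,0],0,0.3],[[0.09,-3.2,0],0,0.3],[[0.09,-3.2,0],0,0.3],[[0.05,-2.3,0],-1.6,0.3],[[0,0,0],0,0.3],[[0,0,0],0,0.3],[[0,0,0],0,0.3]]}}

```text
clock: 5.25
eef_pos: [506.7, 185.8, 154.2]
eef_rot: [3.141, 0.001, -0.077]
wrist_force: [-0.6, -0.6, -1.8]
finger_gap: 39.7
```

```bash
python3 -c "
from h import *
to(*cart(518.7,185.3,-4.4),32,-4.4)
c,p,d=snap('wrist','c_w')
to(*cart(518.7,185.3,-4.4),32,-4.4)
"
```

```text
shift cm [ 1.000e-02 -4.000e-02  1.222e+01] yaw now -4.42 turn -0.02 pos [506.7 185.8 154.2] gap 39.7 t 5.25 F [-0.6 -0.6 -1.8]
shift cm [-1.000e-02 -7.000e-02  1.223e+01] yaw now -4.46 turn -0.06 pos [506.8 185.5 154.3] gap 39.9 t 5.3 F [ 0.2 -0.8 -1. ]
```

View pics/c_w.png

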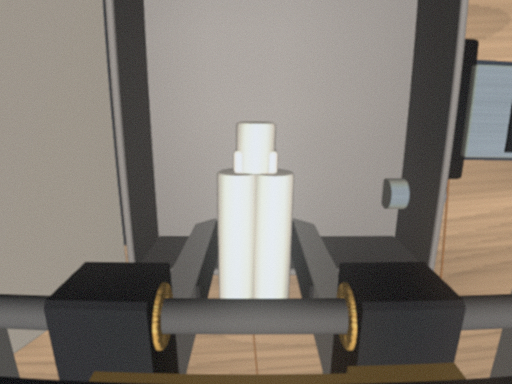

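Call:
{"fn": "carry_out", "kwargs": {"deltas": [[[0,0,3],0,0.3],[[0,0,3],0,0.3],[[0,0,3],0,0.3],[[0,0,1.5],0,0.3],[[0,0,1.0],0,0.3],[[0,0,0.6],0,0.3],[[0,0,0],0,0.3],[[0,0,0],0,0.3]]}}

```text
clock: 5.97
eef_pos: [507.5, 186.2, 34.3]
eef_rot: [-3.141, -0.001, -0.077]
wrist_force: [-0.9, -0.7, -1.0]
finger_gap: 39.8
```

```bash
python3 -c "
from h import *
to(*cart(518.7,185.3,-4.4),32,-4.4)
c,p,d=snap('scene')
cv2.imwrite('pics/d_s.png',cv2.cvtColor(cv2.resize(p[150:300,230:450],None,fx=3.5,fy=3.5,interpolation=2),cv2.COLOR_RGB2BGR))
"
```

```text
shift cm [-0.07  0.    0.23] yaw now -4.43 turn -0.03 pos [507.5 186.2  34.3] gap 39.8 t 5.9667 F [-0.9 -0.7 -1. ]
```

View pics/d_s.png

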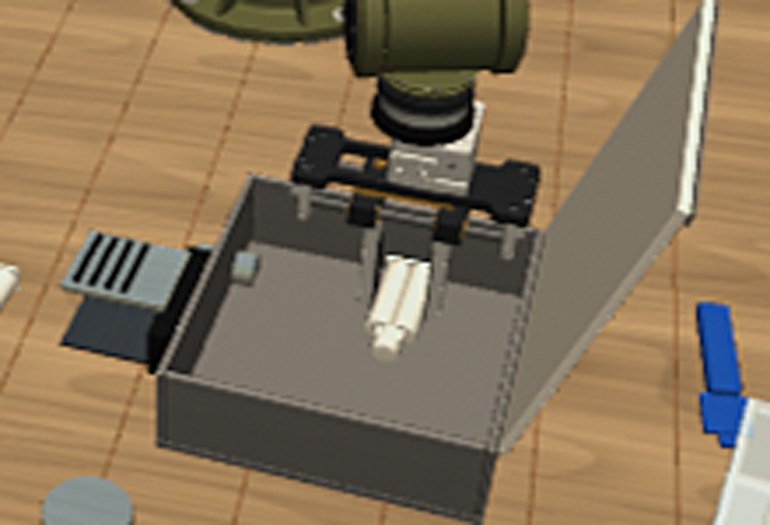

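Call:
{"fn": "carry_out", "kwargs": {"deltas": [[[0,0,0],0,0.55],[[0,0,0],0,0.55],[[0,0,0],0,0.55],[[0,0,0],0,0.55],[[0,0,-1.5],0,0.55],[[0,0,-2.8],0,0.55],[[0,0,-4],0,0.55],[[0,0,-4],0,0.55],[[0,0,0],0,0.7],[[0,0,0],0,0.7]]}}

```text
clock: 6.85
eef_pos: [507.7, 186.6, 158.5]
eef_rot: [-3.14, -0.004, -0.077]
wrist_force: [0.1, -1.1, -1.3]
finger_gap: 61.7
```

```bash
python3 -c "
from h import *
c,p,d=snap('side'); blobs('side',c,p,d,yr=(-560,0))
c,p,d=snap('scene'); blobs('scene',c,p,d,yr=(-560,300))
to(*cart(621,-246,-4),60,-4)
"
```

```text
side px [311. 192.] area 320 rect c [ 610.7 -151.4] size [ 40.5 146.9] dir deg -7.2 z 17.6 24.7
side px [343. 203.] area 330 rect c [ 621.5 -247.2] size [ 40.2 107. ] dir deg -4.2 z 17.9 24.4
side px [412. 201.] area 164 rect c [ 765.  -381.5] size [21.6 49.5] dir deg -60.2 z 23.0 39.5
side px [330. 246.] area 439 rect c [ 456.2 -336.7] size [106.5  39.5] dir deg 3.5 z 18.9 24.7
side px [379. 260.] area 502 rect c [ 510.5 -450.4] size [ 40.1 108.3] dir deg -2.9 z 18.6 25.3
scene px [178. 199.] area 269 rect c [ 455.4 -331.7] size [112.   41.2] dir deg 4.9 z 18.1 24.8
scene px [136. 204.] area 292 rect c [ 509.9 -444.8] size [113.3  41.4] dir deg 0.1 z 17.8 24.4
scene px [334. 246.] area 2219 rect c [535.2 160.7] size [224.6 176. ] dir deg 85.6 z 10.0 31.7
scene px [185. 239.] area 360 rect c [ 621.5 -242.1] size [ 40.5 110.3] dir deg -3.6 z 18.4 26.9
scene px [223. 235.] area 305 rect c [ 583.2 -142. ] size [38.9 92.7] dir deg -6.1 z 18.7 24.7
shift cm [13.54 42.22  9.56] yaw now -4.4 turn -0.4 pos [506.5 186.2 155.6] gap 65.3 t 6.95 F [-0.9 -0.  -0.6]
```

Call:
{"fn": "carry_out", "kwargs": {"deltas": [[[0.6,1.7,0],0,0.7],[[1.05,3.3,0],0,0.7],[[1.05,3.3,0],0,0.7],[[1.05,3.3,0],0,0.7],[[1.05,3.3,0],0,0.7],[[1.05,3.3,0],0,0.7],[[1.05,3.3,0],0,0.7],[[1.05,3.3,0],0,0.7],[[1.05,3.3,0],0,0.7],[[1.05,3.3,0],0,0.7],[[1.05,3.3,0],0,0.7],[[1.05,3.3,0],0,0.7],[[1.05,3.3,0],0,0.7],[[0.35,0.92,2.6],0,0.7],[[0,0,3.5],0,0.7],[[0,0,3.5],0,0.7],[[0,0,0],0,0.7],[[0,0,0],0,0.7]]}}

```text
clock: 8.45
eef_pos: [608.5, -244.5, 58.1]
eef_rot: [-3.14, 0.005, -0.077]
wrist_force: [0.2, -0.4, 0.2]
finger_gap: 65.7
```

```bash
python3 -c "
from h import *
c,p,d=snap('wrist','e_w')
to(*cart(621,-246,-4),24.4,-4)
"
```

```text
shift cm [-0.07  0.03  3.64] yaw now -4.39 turn -0.39 pos [ 609.7 -244.9   60.8] gap 65.5 t 8.5 F [ 0.7 -0.1  0.5]
```

View pics/e_w.png

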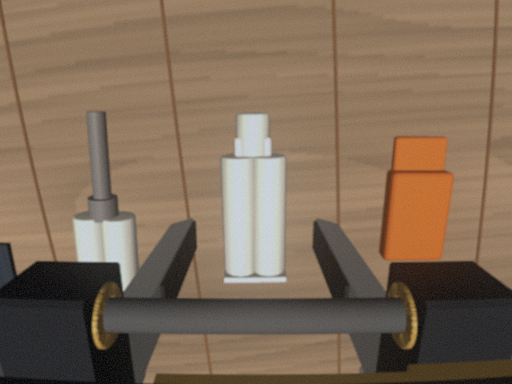

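The closed cap of D is at (253,130) and D sits centred between the fingers. The opened one (105,240) and the wedge (415,210) are clear.

Call:
{"fn": "carry_out", "kwargs": {"deltas": [[[0,0,1.8],0,0.7],[[0,0,1.8],0,0.7],[[0,0,0],0,0.7],[[0,0,0],0,0.3],[[0,0,0],0,0.3],[[0,0,0],0,0.3],[[0,0,0],0,0.3],[[0,0,0],0,0.3],[[0,0,0],0,0.3],[[0,0,-2.5],0,0.3],[[0,0,-3.5],0,0.3],[[0,0,-3.5],0,0.3],[[0,0,-3.5],0,0.3],[[0,0,0],0,0.3],[[0,0,0],0,0.3]]}}

```text
clock: 9.75
eef_pos: [610.3, -245.3, 156.8]
eef_rot: [3.14, -0.004, -0.077]
wrist_force: [-0.4, 0.8, -1.7]
finger_gap: 39.7
```

```bash
python3 -c "
from h import *
to(*cart(632.4,176.5,-4.4),154.4,-4.4)
"
```

```text
shift cm [ -2.23 -42.23   0.17] yaw now -4.4 turn -0.0 pos [ 610.3 -245.3  156.8] gap 39.7 t 9.75 F [-0.4  0.8 -1.7]
```

Call:
{"fn": "carry_out", "kwargs": {"deltas": [[[-0.1,-1.6,0],0,0.3],[[-0.16,-3.2,0],0,0.3],[[-0.16,-3.2,0],0,0.3],[[-0.16,-3.2,0],0,0.3],[[-0.16,-3.2,0],0,0.3],[[-0.16,-3.2,0],0,0.3],[[-0.16,-3.2,0],0,0.3],[[-0.16,-3.2,0],0,0.3],[[-0.16,-3.2,0],0,0.3],[[-0.16,-3.2,0],0,0.3],[[-0.16,-3.2,0],0,0.3],[[-0.16,-3.2,0],0,0.3],[[-0.16,-3.2,0],0,0.3],[[-0.1,-2.2,0],0,0.3],[[0,0,0],0,0.3],[[0,0,0],0,0.3],[[0,0,0],0,0.3]]}}

```text
clock: 11.17
eef_pos: [620.3, 177.0, 153.3]
eef_rot: [3.141, 0.002, -0.077]
wrist_force: [0.3, 0.8, -1.4]
finger_gap: 39.6
```

```bash
python3 -c "
from h import *
c,p,d=snap('wrist','f_w')
to(*cart(632.4,176.5,-4.4),33,-4.4)
"
```

```text
shift cm [ 0.   -0.09 12.06] yaw now -4.44 turn -0.04 pos [620.5 176.6 153.6] gap 39.7 t 11.2167 F [-0.5 -0.2 -1.1]
```

View pics/f_w.png

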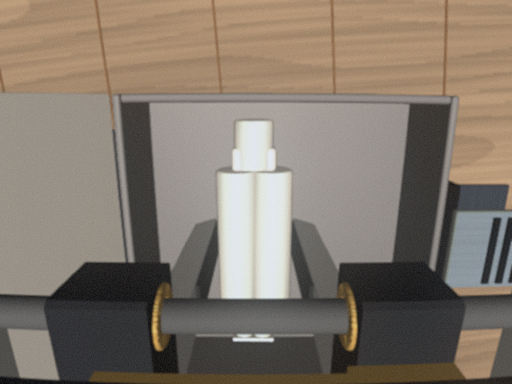

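```bash
python3 -c "
from h import *
c=vision.calibration('wrist')
print(onplane(c,[(120,96),(455,99),(150,103),(410,104)],75))
s=vision.calibration('scene');_,p,d=snap('scene','f_s')
"
```

```text
[[704.1386072  261.96725515  75.        ]
 [685.25503917  32.63770408  75.        ]
 [697.66432527 242.00996703  75.        ]
 [683.73709447  64.71438435  75.        ]]
```

View pics/f_s.png

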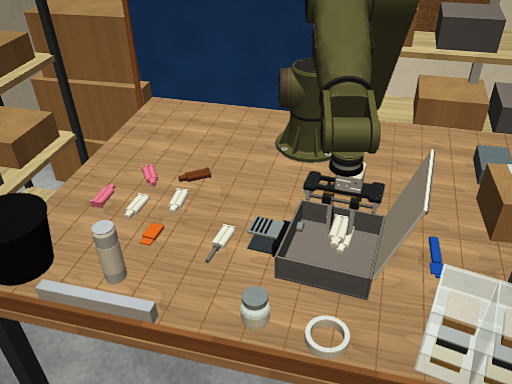

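Held cartridge D is at (340,232), and the cap will clear the far wall by about 8 mm. Lowering.

Call:
{"fn": "carry_out", "kwargs": {"deltas": [[[0,0,3],0,0.3],[[0,0,3],0,0.3],[[0,0,3],0,0.3],[[0,0,1.5],0,0.3],[[0,0,1.0],0,0.3],[[0,0,0.6],0,0.3],[[0,0,0],0,0.3],[[0,0,0],0,0.3],[[0,0,0],0,0.55],[[0,0,0],0,0.55],[[0,0,0],0,0.55],[[0,0,0],0,0.55],[[0,0,-1.5],0,0.55],[[0,0,-2.8],0,0.55],[[0,0,-4],0,0.55],[[0,0,-4],0,0.55],[[0,0,0],0,0.7],[[0,0,0],0,0.7]]}}

```text
clock: 12.77
eef_pos: [621.8, 177.6, 159.2]
eef_rot: [-3.14, -0.005, -0.077]
wrist_force: [-0.9, 0.2, -0.9]
finger_gap: 61.7
```

```bash
python3 -c "
from h import *
c,p,d=snap('wrist','g_w')
c,p,d=snap('side'); blobs('side',c,p,d,yr=(-560,0))
c,p,d=snap('scene'); blobs('scene',c,p,d,yr=(-560,0))
to(*cart(455.8,-334.5,4.5),60,4.5)
"
```

```text
side px [311. 191.] area 322 rect c [ 610.5 -151.7] size [ 40.4 147.1] dir deg -8.8 z 17.6 24.6
side px [412. 201.] area 164 rect c [ 765.6 -381.4] size [19.  49.9] dir deg -58.8 z 23.0 39.8
side px [330. 246.] area 439 rect c [ 454.7 -336.8] size [104.1  39.2] dir deg 4.0 z 18.9 25.0
side px [380. 260.] area 502 rect c [ 509.8 -450.9] size [ 39.7 106. ] dir deg -4.2 z 18.5 24.8
scene px [178. 199.] area 273 rect c [ 455.1 -331.6] size [111.6  41.1] dir deg 6.8 z 18.1 26.4
scene px [136. 204.] area 293 rect c [ 510.5 -444.5] size [110.  42.] dir deg 0.8 z 17.7 25.9
scene px [223. 235.] area 306 rect c [ 584.6 -142.4] size [39.8 93.4] dir deg -5.4 z 18.8 26.1
shift cm [-13.64  52.46   9.56] yaw now -4.4 turn -8.9 pos [620.3 177.2 155. ] gap 65.6 t 12.9167 F [0.2 0.7 0.3]
```

View pics/g_w.png

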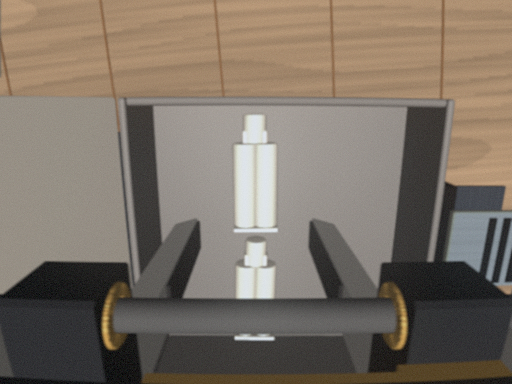

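Both cartridges lie in the box, at (255,190) and (255,285). Next is B.

Call:
{"fn": "carry_out", "kwargs": {"deltas": [[[-0.4,1.7,0],0,0.7],[[-0.85,3.3,0],0,0.7],[[-0.85,3.3,0],0,0.7],[[-0.85,3.3,0],0,0.7],[[-0.85,3.3,0],0,0.7],[[-0.85,3.3,0],0,0.7],[[-0.85,3.3,0],0,0.7],[[-0.85,3.3,0],0,0.7],[[-0.85,3.3,0],0,0.7],[[-0.85,3.3,0],0,0.7],[[-0.85,3.3,0],0,0.7],[[-0.85,3.3,0],0,0.7],[[-0.85,3.3,0],0,0.7],[[-0.85,3.3,0],0,0.7],[[-0.85,3.3,0],0,0.7],[[-0.85,3.3,0],0,0.7],[[-0.5,1.27,2.6],-4.5,0.7],[[0,0,3.5],-4.5,0.7],[[0,0,3.5],0,0.7],[[0,0,0],0,0.7]]}}

```text
clock: 14.58
eef_pos: [441.3, -333.1, 53.3]
eef_rot: [-3.133, 0.008, 0.08]
wrist_force: [-0.8, -0.3, -0.3]
finger_gap: 65.4
```

```bash
python3 -c "
from h import *
c,p,d=snap('wrist','i_w')
to(*cart(455.8,-334.5,4.5),24.4,4.5)
"
```

```text
shift cm [0.11 0.18 3.26] yaw now 4.56 turn 0.06 pos [ 442.8 -334.    57. ] gap 65.6 t 14.6333 F [ 0.8 -0.1  1.1]
```

View pics/i_w.png

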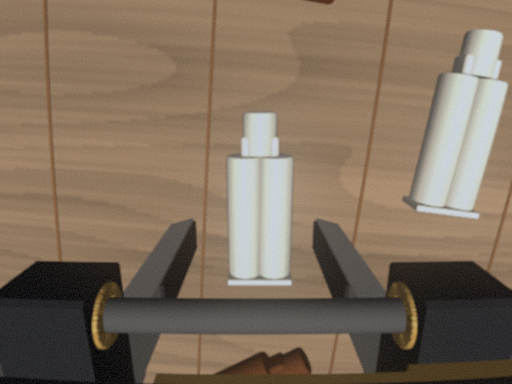

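Call:
{"fn": "carry_out", "kwargs": {"deltas": [[[0,0.15,1.8],0,0.7],[[0,0,1.8],0,0.7],[[0,0,0],0,0.7],[[0,0,0],0,0.3],[[0,0,0],0,0.3],[[0,0,0],0,0.3],[[0,0,0],0,0.3],[[0,0,0],0,0.3],[[0,0,0],0,0.3],[[0,0,-2.5],0,0.3],[[0,0,-3.5],0,0.3],[[0,0,-3.5],0,0.3],[[0,0,-3.5],0,0.3],[[0,0,0],4.5,0.3],[[0,0,0],4.5,0.3],[[0,0,0],0,0.3]]}}

```text
clock: 15.97
eef_pos: [444.6, -336.9, 155.2]
eef_rot: [3.141, -0.001, -0.081]
wrist_force: [0.2, 0.3, -1.1]
finger_gap: 39.6
```

```bash
python3 -c "
from h import *
to(*cart(627,106.8,-4.4),154.4,-4.4)
"
```

```text
shift cm [ 13.41 -45.68   0.06] yaw now -4.62 turn -0.22 pos [ 444.6 -336.9  155.2] gap 39.6 t 15.9667 F [ 0.2  0.3 -1.1]
```

Call:
{"fn": "carry_out", "kwargs": {"deltas": [[[0.5,-1.6,0],0,0.3],[[0.95,-3.25,0],0,0.3],[[0.95,-3.25,0],0,0.3],[[0.95,-3.25,0],0,0.3],[[0.95,-3.25,0],0,0.3],[[0.95,-3.25,0],0,0.3],[[0.95,-3.25,0],0,0.3],[[0.95,-3.25,0],0,0.3],[[0.95,-3.25,0],0,0.3],[[0.95,-3.25,0],0,0.3],[[0.95,-3.25,0],0,0.3],[[0.95,-3.25,0],0,0.3],[[0.95,-3.25,0],0,0.3],[[0.95,-3.25,0],0,0.3],[[0.55,-1.83,0],0,0.3],[[0,0,0],0,0.3],[[0,0,0],0,0.3],[[0,0,0],0,0.3]]}}

```text
clock: 17.47
eef_pos: [613.0, 107.7, 154.1]
eef_rot: [3.141, 0.001, -0.076]
wrist_force: [0.8, -0.8, -1.4]
finger_gap: 39.6
```

```bash
python3 -c "
from h import *
c,p,d=snap('wrist','j_w')
to(*cart(627,106.8,-4.4),33,-4.4)
"
```

```text
shift cm [ 0.2  -0.05 12.13] yaw now -4.39 turn 0.01 pos [613.  107.4 154.3] gap 39.8 t 17.5167 F [-0.8 -0.6 -2.1]
```

View pics/j_w.png

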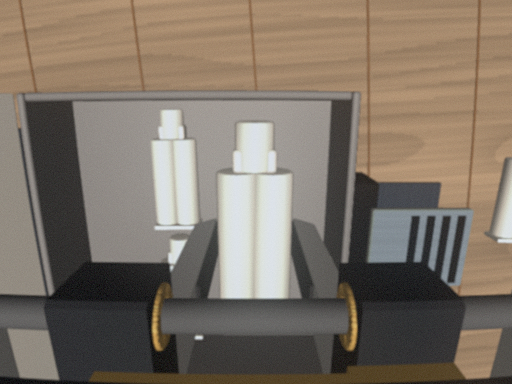

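Call:
{"fn": "carry_out", "kwargs": {"deltas": [[[0.15,0,3],0,0.3],[[0,0,3],0,0.3],[[0,0,3],0,0.3],[[0,0,1.5],0,0.3],[[0,0,1.0],0,0.3],[[0,0,0.6],0,0.3],[[0,0,0],0,0.3],[[0,0,0],0,0.3],[[0,0,0],0,0.55],[[0,0,0],0,0.55],[[0,0,0],0,0.55],[[0,0,0],0,0.55],[[0,0,-1.5],0,0.55],[[0,0,-2.8],0,0.55],[[0,0,-4],0,0.55],[[0,0,-4],0,0.55],[[0,0,0],0,0.7],[[0,0,0],0,0.7]]}}

```text
clock: 19.02
eef_pos: [615.7, 108.4, 159.2]
eef_rot: [-3.141, -0.005, -0.077]
wrist_force: [-0.3, -0.5, -1.0]
finger_gap: 61.8
```

```bash
python3 -c "
from h import *
c,p,d=snap('wrist','k_w')
c,p,d=snap('side'); blobs('side',c,p,d,yr=(-560,0))
c,p,d=snap('scene'); blobs('scene',c,p,d,yr=(-560,0))
to(*cart(510.2,-448.5,-3),60,-3)
"
```

```text
side px [311. 192.] area 323 rect c [ 609.5 -153.7] size [ 41.5 147.7] dir deg -11.1 z 17.3 24.9
side px [412. 201.] area 168 rect c [ 764.7 -378.9] size [23.9 53. ] dir deg -65.1 z 22.9 39.8
side px [380. 260.] area 500 rect c [ 511.5 -450.9] size [ 39.9 110.1] dir deg -3.9 z 18.7 25.4
scene px [136. 204.] area 292 rect c [ 511. -445.] size [110.4  43.3] dir deg 1.5 z 17.9 25.7
scene px [224. 235.] area 304 rect c [ 581.9 -142.3] size [39.6 91. ] dir deg -6.5 z 18.8 24.6
shift cm [-7.28 56.33  9.54] yaw now -4.4 turn -1.4 pos [614.2 108.2 155.1] gap 65.6 t 19.1667 F [-0.6  0.5 -0.1]
```

View pics/k_w.png

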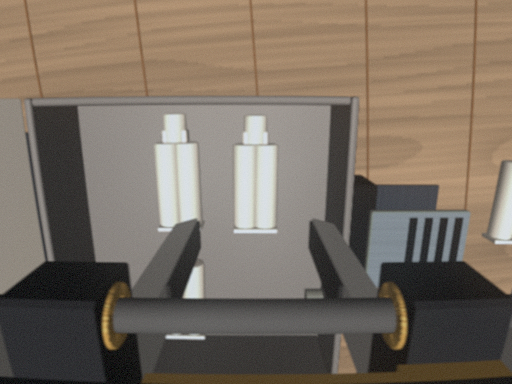

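Call:
{"fn": "carry_out", "kwargs": {"deltas": [[[-0.23,1.7,0],0,0.7],[[-0.43,3.35,0],0,0.7],[[-0.43,3.35,0],0,0.7],[[-0.43,3.35,0],0,0.7],[[-0.43,3.35,0],0,0.7],[[-0.43,3.35,0],0,0.7],[[-0.43,3.35,0],0,0.7],[[-0.43,3.35,0],0,0.7],[[-0.43,3.35,0],0,0.7],[[-0.43,3.35,0],0,0.7],[[-0.43,3.35,0],0,0.7],[[-0.43,3.35,0],0,0.7],[[-0.43,3.35,0],0,0.7],[[-0.43,3.35,0],0,0.7],[[-0.43,3.35,0],0,0.7],[[-0.43,3.35,0],0,0.7],[[-0.57,4.35,0],-1.2,0.7],[[0,0,3],0,0.7],[[0,0,3.5],0,0.7],[[0,0,3.1],0,0.7]]}}

```text
clock: 20.83
eef_pos: [498.6, -445.4, 57.0]
eef_rot: [-3.14, 0.002, -0.057]
wrist_force: [0.5, -0.4, -1.0]
finger_gap: 65.7
```

Call:
{"fn": "carry_out", "kwargs": {"deltas": [[[0,0,0],0,0.7],[[0,0,0],0,0.7],[[0,0,0],0,0.7]]}}

```text
clock: 21.08
eef_pos: [500.3, -445.7, 61.9]
eef_rot: [3.141, -0.001, -0.056]
wrist_force: [0.3, -0.0, 1.7]
finger_gap: 65.7
```

```bash
python3 -c "
from h import *
c,p,d=snap('wrist','l_w')
to(*cart(510.2,-448.5,-3),24.4,-3)
"
```

```text
shift cm [-0.23  0.2   3.83] yaw now -3.19 turn -0.19 pos [ 500.6 -445.9   62.7] gap 65.6 t 21.1333 F [-0.2  0.1  0.1]
```

View pics/l_w.png

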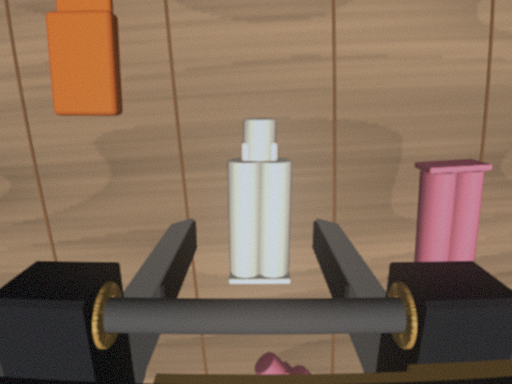

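White C is at (260,215), about 2 mm right of centre. The pinks are clear, at (450,210) and the bottom edge.

Call:
{"fn": "carry_out", "kwargs": {"deltas": [[[0,0.2,1.8],0,0.7],[[0,0,1.8],0,0.7],[[0,0,0],0,0.7],[[0,0,0],0,0.3],[[0,0,0],0,0.3],[[0,0,0],0,0.3],[[0,0,0],0,0.3],[[0,0,0],0,0.3],[[0,0,0],0,0.3],[[0,0,-2.5],0,0.3],[[0,0,-3.5],0,0.3],[[0,0,-3.5],0,0.3],[[0,0,-3.5],0,0.3],[[0,0,0],1.2,0.3],[[0,0,0],0,0.3],[[0,0,0],0,0.3]]}}

```text
clock: 22.47
eef_pos: [499.4, -447.1, 153.6]
eef_rot: [-3.141, 0.001, -0.076]
wrist_force: [0.2, 0.4, -1.9]
finger_gap: 39.6
```

```bash
python3 -c "
from h import *
to(*cart(513.3,115.6,-4.4),154.4,-4.4)
"
```

```text
shift cm [-4.110e+00 -5.621e+01 -4.000e-02] yaw now -4.38 turn 0.02 pos [ 499.4 -447.1  153.6] gap 39.6 t 22.4667 F [ 0.2  0.4 -1.9]
```

Call:
{"fn": "carry_out", "kwargs": {"deltas": [[[-0.12,-1.7,0],0,0.3],[[-0.24,-3.3,0],0,0.3],[[-0.24,-3.3,0],0,0.3],[[-0.24,-3.3,0],0,0.3],[[-0.24,-3.3,0],0,0.3],[[-0.24,-3.3,0],0,0.3],[[-0.24,-3.3,0],0,0.3],[[-0.24,-3.3,0],0,0.3],[[-0.24,-3.3,0],0,0.3],[[-0.24,-3.3,0],0,0.3],[[-0.24,-3.3,0],0,0.3],[[-0.24,-3.3,0],0,0.3],[[-0.24,-3.3,0],0,0.3],[[-0.24,-3.3,0],0,0.3],[[-0.24,-3.3,0],0,0.3],[[-0.24,-3.3,0],0,0.3],[[-0.24,-3.3,0],0,0.3],[[-0.14,-1.7,0],0,0.3],[[0,0,0],0,0.3],[[0,0,0],0,0.3]]}}

```text
clock: 24.13
eef_pos: [501.2, 116.4, 153.1]
eef_rot: [3.141, 0.002, -0.075]
wrist_force: [-0.5, -0.2, -0.5]
finger_gap: 39.7
```

```bash
python3 -c "
from h import *
c,p,d=snap('wrist','m_w')
to(*cart(513.3,115.6,-4.4),33,-4.4)
"
```

```text
shift cm [ 1.000e-02 -9.000e-02  1.204e+01] yaw now -4.36 turn 0.04 pos [501.4 115.7 153.4] gap 39.6 t 24.1833 F [-0.8 -1.  -1.1]
```

View pics/m_w.png

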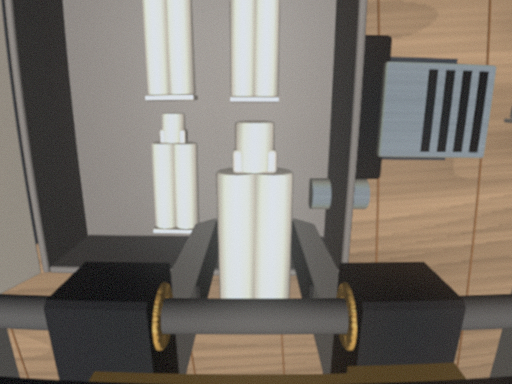

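```bash
python3 -c "
from h import *
c=vision.calibration('wrist')
c,p,d=snap('wrist'); W=cloud(c,d)
for u,v in [(315,193),(320,185),(320,200),(325,193)]: 
  w=W[v,u]; r=w[:2]-[574,161]; print(w.round(1),'box',r@[.077,.997],r@[-.997,.077])
"
```

```text
[493.1  63.7  27.1] box -103.1941683608038 73.19525696786827
[498.9  58.5  23.4] box -107.94777767615862 66.96570066604751
[486.8  59.8  28.4] box -107.60597679093848 79.13682498727412
[492.8  55.3  28.5] box -111.60907771275915 72.81707699859591
```

The tube end is at box x about -100 and the finger's outer face stays at -89, so it is clear. Lowering.

Call:
{"fn": "carry_out", "kwargs": {"deltas": [[[0,0,3],0,0.3],[[0,0,3],0,0.3],[[0,0,3],0,0.3],[[0,0,1.5],0,0.3],[[0,0,1.0],0,0.3],[[0,0,0.6],0,0.3],[[0,0,0],0,0.3],[[0,0,0],0,0.3],[[0,0,0],0,0.53],[[0,0,0],0,0.53],[[0,0,0],0,0.53],[[0,0,0],0,0.53],[[0,0,-1.5],0,0.53],[[0,0,-2.8],0,0.53],[[0,0,-4],0,0.53],[[0,0,-4],0,0.53],[[0,0,0],0,0.53],[[0,0,0],0,0.53]]}}

```text
clock: 25.73
eef_pos: [502.7, 116.3, 158.5]
eef_rot: [-3.141, -0.004, -0.077]
wrist_force: [0.0, -0.4, -1.1]
finger_gap: 49.6
```

```bash
python3 -c "
from h import *
c,p,d=snap('wrist','n_w')
c,p,d=snap('side'); blobs('side',c,p,d,yr=(-560,0))
c,p,d=snap('scene','n_s'); blobs('scene',c,p,d,yr=(-560,0))
to(540,400,400,90)
"
```

```text
side px [311. 191.] area 317 rect c [ 607.8 -153.7] size [ 41.2 144.7] dir deg -10.3 z 17.7 25.0
side px [412. 201.] area 161 rect c [ 764.9 -382.1] size [20.3 49. ] dir deg -58.6 z 23.0 39.9
scene px [224. 235.] area 300 rect c [ 582.6 -142.9] size [40.4 91.5] dir deg -7.6 z 18.9 26.3
shift cm [  1.63 -28.6  -24.5 ] yaw now -4.4 turn -94.4 pos [501.3 116.  155.2] gap 50.1 t 25.8833 F [-1.2  0.9 -0.7]
```

View pics/n_w.png

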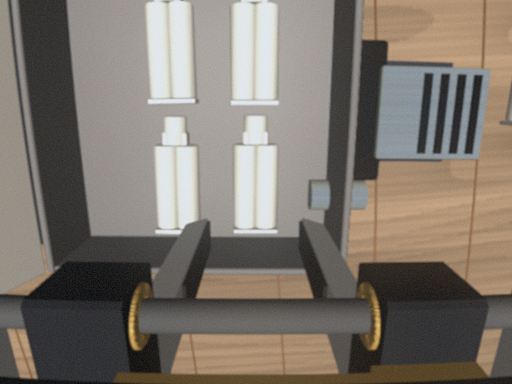

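View pics/n_s.png

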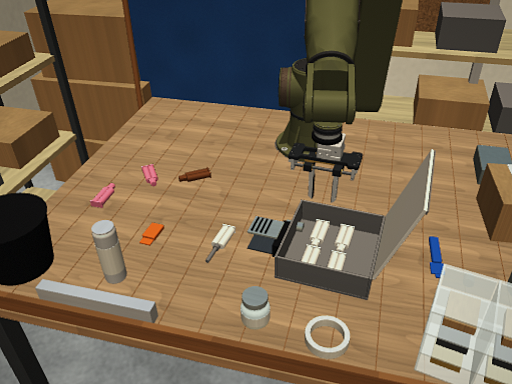

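All four are inside the box (wrist pixels (170,190), (255,190), (170,50), (255,50)) and none are left on the shelf. Now I go up and over behind the lid with closed fingers.

Call:
{"fn": "carry_out", "kwargs": {"deltas": [[[0,0,-2],0,0.3],[[0,0,-3.3],0,0.2],[[0,0,-3.3],0,0.1],[[0,0,-3.3],0,0],[[0,0,-3.3],0,0],[[0,0,-3.3],0,0],[[0,0,-3.0],0,0],[[0.1,-2,0],0,0],[[0.15,-3,0],0,0],[[0.15,-3,0],0,0],[[0.15,-3,0],0,0],[[0.15,-3,0],0,0],[[0.15,-3,0],0,0],[[0.15,-3,0],0,0],[[0.15,-3,0],0,0],[[0.15,-3,0],0,0],[[0.15,-2.9,0],0,0],[[0,0,0],0,0],[[0,0,0],0,0]], "grip_force": 5}}

```text
clock: 27.47
eef_pos: [538.5, 404.3, 368.4]
eef_rot: [3.139, 0.003, -0.075]
wrist_force: [-1.2, 0.1, -0.0]
finger_gap: 0.5
```

```bash
python3 -c "
from h import *
c,p,d=snap('wrist','o_w')
c,p,d=snap('side','o_si');c,p,d=snap('scene','o_s')
cv2.imwrite('pics/o_x.png',cv2.imread('pics/o_s.png')[60:360,230:512].repeat(2,0).repeat(2,1))
to(540,405,287,-4.4);print(manip.read_state()['joints'])
"
```

```text
shift cm [ 0.11 -0.28  8.4 ] yaw now -4.45 turn -0.05 pos [538.7 402.3 371. ] gap 0.5 t 27.6167 F [ 0.4 -0.1  0.4]
[ 5.87018630e-01  5.55861315e-01  8.38891744e-01 -1.44193230e-04
  1.74762087e+00  2.23538912e+00]
```

View pics/o_x.png

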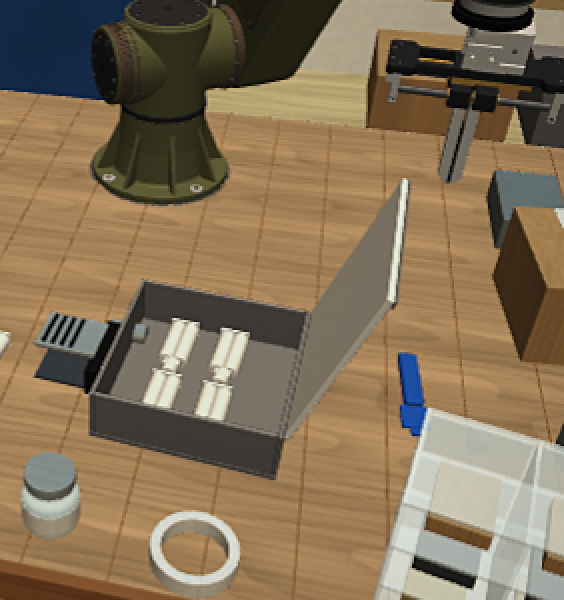

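View pics/o_w.png

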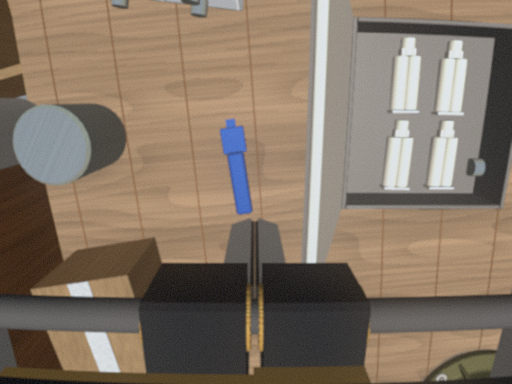

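```bash
python3 -c "
from h import *
for n in('wrist','scene','side'):
  c,p,d=snap(n); W=cloud(c,d)
  m=(W[...,0]>440)&(W[...,0]<640)&(W[...,1]>375)&(W[...,1]<520)&(W[...,2]<300)
  P=W[m]; print(n,len(P),P[:,2].max() if len(P) else 0)
  m=(abs(W[...,0]-540)<8)&(W[...,1]>250)&(W[...,1]<380)&(W[...,2]>250)&(W[...,2]<330)
  P=W[m]; print(P.min(0),P.max(0)) if len(P) else 0
"
```

```text
wrist 11755 17.30666648040483
[532.02482747 341.75702636 250.01818481] [547.98558895 370.46287665 303.27527768]
scene 2097 295.8223869748539
[532.42870332 343.08448799 252.20839592] [547.04498926 369.17908771 302.60905628]
side 527 17.353346657347856
[532.40137917 335.63897431 250.24940214] [547.88094598 359.2940508  300.55008184]
```

Call:
{"fn": "carry_out", "kwargs": {"deltas": [[[0,0,2.8],0,0],[[0,0,2.8],0,0],[[0,0,2.8],0,0],[[0,0,0],0,0],[[0,1.5,0],0,0],[[0,1.2,0],0,0],[[0,1.2,0],0,0],[[0,1.2,0],0,0],[[0,1.2,0],0,0],[[0,1.2,0],0,0],[[0,1.2,0],0,0],[[0,1.2,0],0,0],[[0,1.2,0],0,0]]}}

```text
clock: 28.85
eef_pos: [530.0, 291.4, 288.0]
eef_rot: [-3.141, -0.0, -0.077]
wrist_force: [0.8, 0.7, 0.5]
finger_gap: 0.6
```

```bash
python3 -c "
from h import *
to(540,255,287,-4.4)
c,p,d=snap('scene','p_s')
cv2.imwrite('pics/p_x.png',cv2.imread('pics/p_s.png')[60:360,230:512].repeat(2,0).repeat(2,1))
"
```

```text
shift cm [1.28 3.55 0.1 ] yaw now -4.4 turn -0.0 pos [530.  291.4 288. ] gap 0.6 t 28.85 F [0.8 0.7 0.5]
```

View pics/p_x.png

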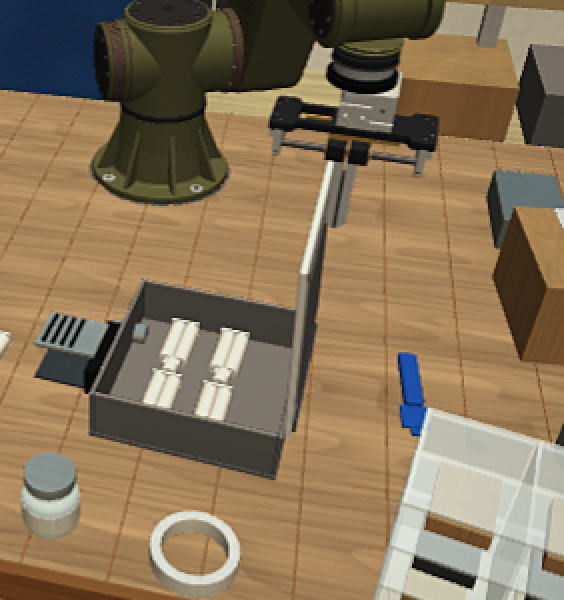

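The lid is about upright. Now tipping it past, then backing off.

Call:
{"fn": "carry_out", "kwargs": {"deltas": [[[0,1.0,0],0,0],[[0,1.0,0],0,0],[[0,1.0,0],0,0],[[0,0.8,0],0,0],[[0,-1.5,0],0,0],[[0,-2.5,0],0,0],[[0,-2.5,0],0,0],[[0,0,0],0,0],[[0,0,0],0,0],[[0,0,0],0,0],[[0,0,0],0,0],[[0,0,0],0,0],[[0,0,0],0,0],[[0,0,0],0,0],[[0,0,0],0,0],[[0,0,0],0,0],[[0,0,0],0,0]]}}

```text
clock: 30.32
eef_pos: [532.1, 319.3, 287.5]
eef_rot: [3.142, -0.0, -0.077]
wrist_force: [-0.0, 0.1, 0.5]
finger_gap: 0.7
```

```bash
python3 -c "
from h import *
to(540,255,287,-4.4)
c,p,d=snap('scene','q_s')
cv2.imwrite('pics/q_x.png',cv2.imread('pics/q_s.png')[60:360,230:512].repeat(2,0).repeat(2,1))
"
```

```text
shift cm [1.28 6.35 0.05] yaw now -4.41 turn -0.01 pos [532.1 319.3 287.5] gap 0.7 t 30.3167 F [-0.   0.1  0.5]
```

View pics/q_x.png

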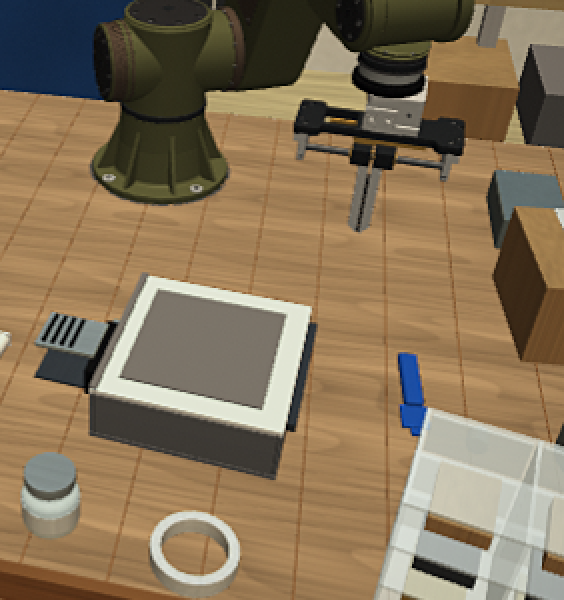

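The lid lies flat on the box. On to the pedal.

```bash
python3 -c "
from h import *
to(557,-42,120,-4.4)
c,p,d=snap('scene'); W=cloud(c,d)
m=(W[...,0]>480)&(W[...,0]<680)&(W[...,1]>80)&(W[...,1]<250)&(W[...,2]>60)
P=W[m];print(np.percentile(P[:,2],[5,50,95]))
a=np.linalg.lstsq(np.c_[P[:,:2],np.ones(len(P))],P[:,2],rcond=None)[0];print(a)
"
```

```text
shift cm [ 5.26 35.84 16.75] yaw now -4.4 turn -0.0 pos [532.1 319.3 287.5] gap 0.5 t 30.3667 F [0.4 0.4 0.2]
[ 81.68319715  84.76483247 538.10917825]
[ -0.84209859   1.13699037 426.26149982]
```

Call:
{"fn": "carry_out", "kwargs": {"deltas": [[[0.25,1.8,0],0,0],[[0.48,3.3,0],0,0],[[0.48,3.3,0],0,0],[[0.48,3.3,0],0,0],[[0.48,3.3,0],0,0],[[0.48,3.3,0],0,0],[[0.48,3.3,0],0,0],[[0.48,3.3,0],0,0],[[0.48,3.3,0],0,0],[[0.48,3.3,0],0,0],[[0.48,3.3,0],0,0],[[0.2,1.04,0],0,0],[[0,0,3.3],0,0],[[0,0,3.3],0,0],[[0,0,3.3],0,0],[[0,0,3.3],0,0],[[0,0,3.3],0,0],[[0,0,0],0,0],[[0,0,0],0,0]]}}

```text
clock: 32.0
eef_pos: [556.6, -41.6, 122.2]
eef_rot: [-3.141, 0.002, -0.077]
wrist_force: [0.8, 0.1, 0.6]
finger_gap: 0.5
```

```bash
python3 -c "
from h import *
c,p,d=snap('wrist','r_w')
c,p,d=snap('scene','r_s'); W=cloud(c,d)
m=(W[...,0]>520)&(W[...,0]<640)&(W[...,1]>100)&(W[...,1]<230)&(W[...,2]>60)&(W[...,2]<150)
P=W[m];a=np.linalg.lstsq(np.c_[P[:,:2],np.ones(len(P))],P[:,2],rcond=None)[0];print('lid plane',a,np.median(P[:,2]))
cv2.imwrite('pics/r_x.png',cv2.resize(cv2.imread('pics/r_s.png')[140:290,200:400],None,fx=4,fy=4,interpolation=2))
to(557,-42,78,-4.4)
"
```

```text
lid plane [ 2.04496285e-03 -6.48473267e-04  8.34164848e+01] 84.50376410383751
shift cm [-0.11  0.01  4.67] yaw now -4.39 turn 0.01 pos [557.9 -41.9 124.7] gap 0.5 t 32.1 F [1.  0.4 0.6]
```

View pics/r_x.png

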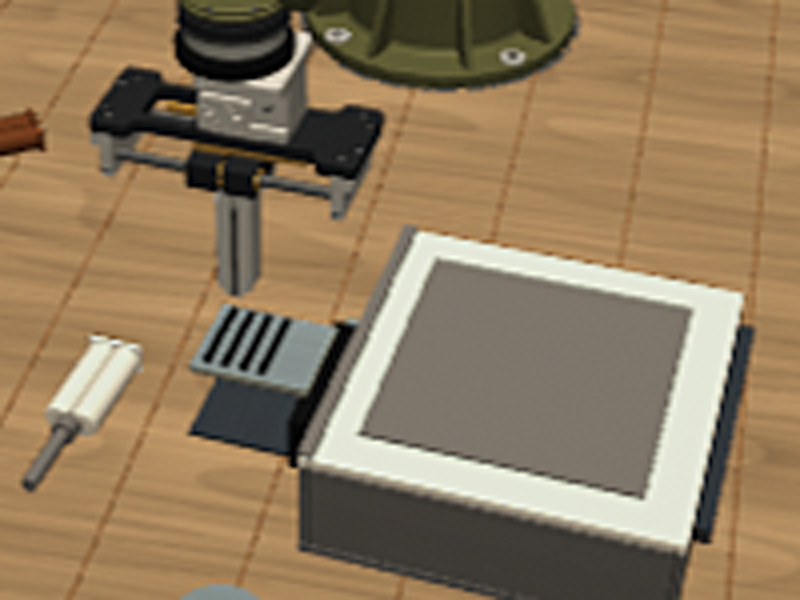

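View pics/r_w.png

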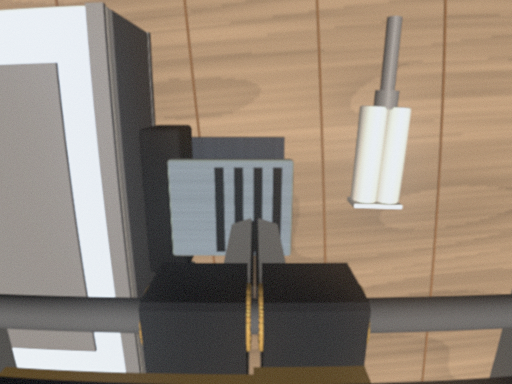

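Call:
{"fn": "carry_out", "kwargs": {"deltas": [[[0,0,2],0,0],[[0,0,2],0,0],[[0,0,0.8],0,0],[[0,0,0.8],0,0],[[0,0,0.6],0,0],[[0,0,0.4],0,0],[[0,0,0],0,0],[[0,0,0],0,0]]}}

```text
clock: 32.77
eef_pos: [558.5, -41.9, 59.5]
eef_rot: [-3.142, -0.004, -0.077]
wrist_force: [-3.9, 1.2, 13.3]
finger_gap: 0.2
```

```bash
python3 -c "
from h import *
to(557,-42,54,-4.4)
"
```

```text
shift cm [-0.15  0.02  0.55] yaw now -4.39 turn 0.01 pos [558.5 -41.9  59.5] gap 0.2 t 32.7667 F [-3.9  1.2 13.3]
```

Call:
{"fn": "carry_out", "kwargs": {"deltas": [[[0,0,0.3],0,0],[[0,0,0],0,0],[[0,0,0],0,0]]}}

```text
clock: 33.02
eef_pos: [558.8, -42.0, 56.9]
eef_rot: [3.142, -0.005, -0.077]
wrist_force: [-2.7, 1.5, 14.5]
finger_gap: 0.3
```

Call:
{"fn": "carry_out", "kwargs": {"deltas": [[[0,0,0.3],0,0],[[0,0,0],0,0],[[0,0,0],0,0]]}}

```text
clock: 33.27
eef_pos: [559.1, -42.1, 54.2]
eef_rot: [3.141, -0.006, -0.077]
wrist_force: [-1.1, 0.9, 15.3]
finger_gap: 0.2
```

Call:
{"fn": "carry_out", "kwargs": {"deltas": [[[0,0,0.3],0,0],[[0,0,0],0,0],[[0,0,0],0,0]]}}

```text
clock: 33.52
eef_pos: [559.6, -42.1, 53.5]
eef_rot: [3.141, -0.007, -0.077]
wrist_force: [-13.0, 2.1, 42.6]
finger_gap: 0.4
```

Call:
{"fn": "carry_out", "kwargs": {"deltas": [[[0,0,0.3],0,0],[[0,0,0],0,0],[[0,0,0],0,0]]}}

```text
clock: 33.77
eef_pos: [559.9, -42.0, 52.8]
eef_rot: [3.141, -0.008, -0.076]
wrist_force: [-25.4, 5.1, 70.6]
finger_gap: 0.4
```

The force rises steeply at measured z of about 53, so the pedal is on its stop. I'll take a quick look, then let it up.

```bash
python3 -c "
from h import *
c,p,d=snap('scene','s_s')
cv2.imwrite('pics/s_x.png',cv2.resize(cv2.imread('pics/s_s.png')[140:290,200:400],None,fx=4,fy=4,interpolation=2))
"
```

```text
(no output)
```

View pics/s_x.png

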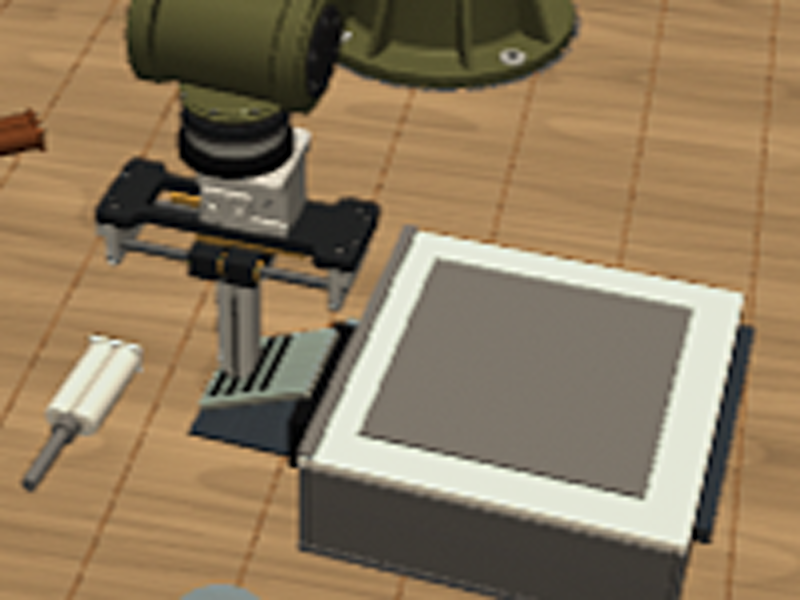

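Call:
{"fn": "carry_out", "kwargs": {"deltas": [[[0,0,-1],0,0],[[0,0,-1.5],0,0],[[0,0,-1.5],0,0],[[0,0,-1],0,0],[[0,0,0],0,0],[[0,0,0],0,0],[[0,0,0],0,0],[[0,0,0],0,0],[[0,0,0],0,0],[[0,0,0],0,0]]}}

```text
clock: 34.65
eef_pos: [556.7, -41.9, 93.9]
eef_rot: [-3.142, 0.001, -0.077]
wrist_force: [-0.6, 0.7, -0.1]
finger_gap: 0.6
```

```bash
python3 -c "
from h import *
c,p,d=snap('scene','t_s')
cv2.imwrite('pics/t_x.png',cv2.resize(cv2.imread('pics/t_s.png')[140:290,200:400],None,fx=4,fy=4,interpolation=2))
to(557,-42,83,-4.4)
"
```

```text
shift cm [0.02 0.   1.1 ] yaw now -4.4 turn 0.0 pos [556.8 -42.   94. ] gap 0.8 t 34.7 F [-0.7  0.8 -0.7]
```

View pics/t_x.png

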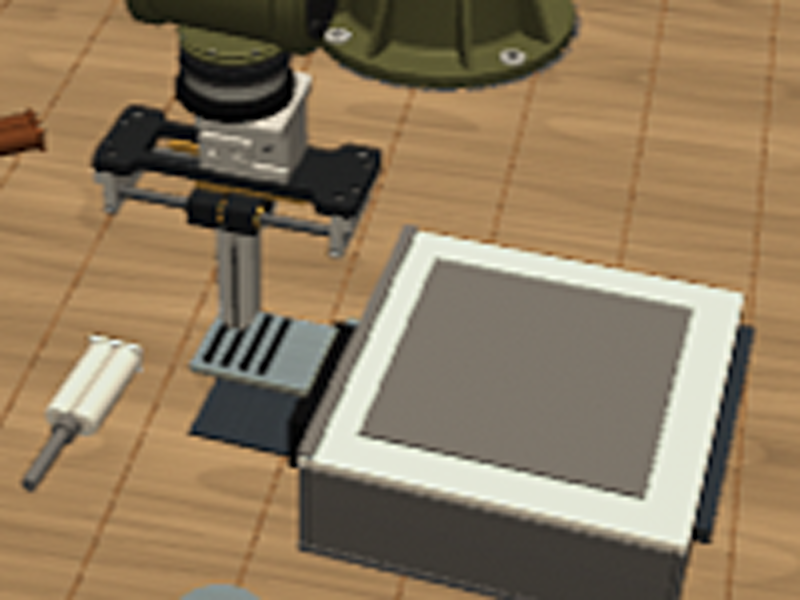

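The tread was fully down at (255,370) and is back up now. Second and third strokes:

Call:
{"fn": "carry_out", "kwargs": {"deltas": [[[0,0,1.3],0,0],[[0,0,0.9],0,0],[[0,0,0.8],0,0],[[0,0,0.8],0,0],[[0,0,0.6],0,0],[[0,0,0.4],0,0],[[0,0,0],0,0],[[0,0,0],0,0],[[0,0,0],0,0],[[0,0,0],0,0]]}}

```text
clock: 35.53
eef_pos: [560.6, -43.6, 52.4]
eef_rot: [3.139, -0.011, -0.077]
wrist_force: [-9.2, -8.1, 56.5]
finger_gap: 0.4
```

Call:
{"fn": "carry_out", "kwargs": {"deltas": [[[0,0,-1],0,0],[[0,0,-1.5],0,0],[[0,0,-1.5],0,0],[[0,0,-0.8],0,0],[[0,0,0],0,0],[[0,0,0],0,0],[[0,0,0],0,0],[[0,0,0],0,0],[[0,0,0],0,0],[[0,0,0],0,0]]}}

```text
clock: 36.37
eef_pos: [556.7, -41.9, 93.9]
eef_rot: [-3.142, 0.001, -0.077]
wrist_force: [0.2, 1.1, -0.4]
finger_gap: 0.2
```

Call:
{"fn": "carry_out", "kwargs": {"deltas": [[[0,0,1.3],0,0],[[0,0,0.9],0,0],[[0,0,0.8],0,0],[[0,0,0.8],0,0],[[0,0,0.6],0,0],[[0,0,0.4],0,0],[[0,0,0],0,0],[[0,0,0],0,0],[[0,0,0],0,0],[[0,0,0],0,0]]}}

```text
clock: 37.2
eef_pos: [560.6, -43.8, 52.3]
eef_rot: [3.139, -0.011, -0.077]
wrist_force: [-8.9, -9.0, 55.1]
finger_gap: 0.2
```

Both strokes reached the stop (z of about 52, over 55 N). Letting up and backing away.

Call:
{"fn": "carry_out", "kwargs": {"deltas": [[[0,0,-1],0,0],[[0,0,-1.5],0,0],[[0,0,-1.5],0,0],[[0,0,-3],0,0],[[0,0,-3],0,0],[[0,0,-3],0,0],[[0,0,-3],0,0],[[0,0,0],0,0],[[0,0,0],0,0],[[0,0,0],0,0],[[0,0,0],0,0],[[0,0,0],0,0]]}}

```text
clock: 38.2
eef_pos: [556.5, -41.9, 205.0]
eef_rot: [-3.141, 0.002, -0.077]
wrist_force: [-0.4, -0.6, 1.3]
finger_gap: 0.6
```

```bash
python3 -c "
from h import *
c,p,d=snap('scene','u_s'); W=cloud(c,d)
m=(W[...,0]>520)&(W[...,0]<640)&(W[...,1]>100)&(W[...,1]<230)&(W[...,2]>60)&(W[...,2]<150)
P=W[m];a=np.linalg.lstsq(np.c_[P[:,:2],np.ones(len(P))],P[:,2],rcond=None)[0];print('lid plane',a,np.median(P[:,2]))
m=(W[...,2]>25)&(W[...,2]<66)&(W[...,0]>525)&(W[...,0]<590)&(W[...,1]>-64)&(W[...,1]<0)
P=W[m];a=np.linalg.lstsq(np.c_[P[:,:2],np.ones(len(P))],P[:,2],rcond=None)[0];print('pedal',a,np.median(P[:,2]))
to(557,-42,83,-4.4)
"
```

```text
lid plane [2.75926502e-03 9.45450400e-04 8.28903174e+01] 84.62874833437616
pedal [-1.64341043e-02  2.15681060e-03  6.52194938e+01] 56.108527407471456
shift cm [6.000e-02 1.000e-02 1.223e+01] yaw now -4.4 turn -0.0 pos [556.6 -41.9 205.3] gap 0.2 t 38.25 F [-0.3  0.1 -0.2]
```

View pics/u_s.png

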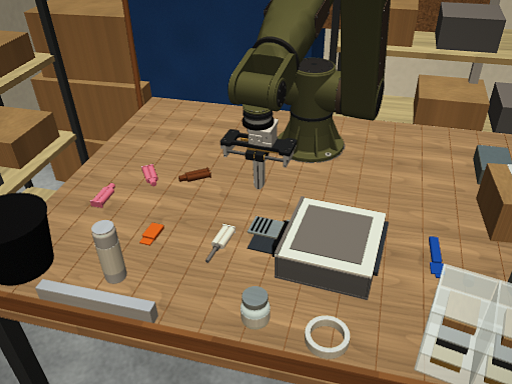

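```bash
python3 -c "
from h import *
print(workorder.sign_off())"
```

```text
the job is handed in; nothing more can be done
None
```

The job is done and handed in after about 38 s; the hand-in reported no verdict.

- **Cartridges:** I found four closed white cartridges on the shelf and placed all four flat in the dry box. The wrist camera showed all four inside just before I closed the lid.
- **Lid:** I tipped it past upright from behind with closed fingers, then backed off and let it fall shut on its own.
- **Pedal:** I pressed it three times down to its stop and let it fully up each time. The wrist force was 55–71 N at the bottom of each stroke. A picture confirmed the first stroke fully down and the pedal back up after it. Strokes two and three I judged by matching depth and force.

**Last checks:**
- The lid is level with its top at about 84 mm, where a shut lid should be about 83 mm.
- The pedal is level and back at about 56 mm.
- The opened cartridge, the wedge, the caulk removal tool and the pink and brown look-alikes look unmoved.
- The gripper is clear of everything.

No check failed. I saw no knocked cartridge and no slackened grip.

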